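# Kettle on the cellar hot plate, push-and-turn dial to 5

## Task

Warm up for mulled wine: set the copper kettle down gently on the hot plate, its whole base on the round black plate, and let go of it. Then push the hot plate's safety dial in and turn it to 5, the fifth click clockwise from off, and let it spring back out and lock there. How deep it must go before it comes free has to be felt: push with a light hand, do not ram it on its bottom stop or force it against its lock, and leave everything else on the table as it stands.

Things in the scene. Friction and masses are not known exactly. Their poses are not given: they have to be found in the camera images.
- hotplate: electric hot plate, grey box 260 (x) x 360 (y) x 60 mm, fixed; origin under the centre of the box. Round black cooking plate (diameter 170 mm, top 70 mm above the table) on its +y half, black control panel (surface 60 mm up) with the dial on its -y half
- plate_centre (a point): centre of the cooking plate's top face, 70 mm above the table; axes as the hot plate's
- dial: black dial, turns about the hot plate's z. Origin on that axis; at off its axes are the hot plate's. Round skirt (diameter 54 mm, top 78.5 mm above the table when out) with an upright grip bar 46 mm long (dial's x), 14 mm thick, 26 mm high (top at 104.5 mm), white pointer line on its -x half. Clicks every 20 degrees (0.349 rad), from off (0) clockwise seen from above to 9
- dial_grip (a point): on the dial's axis, middle of the grip bar: 91 mm above the table when out; axes turn with the dial. While held in, the dial turns with up to about 0.2 N m at each click and is pulled into the nearest setting; end stops at 0 and 9; it starts at 0, 1, 2 or 3
- pointer (a point): tip of the dial's pointer on the skirt's top face, 24 mm from the axis, at the dial's -x; goes down with the dial as it is pushed; 78.5 mm above the table when out
- mark_5 (a point): where the pointer's tip stands when the dial is at 5 and sprung out (24 mm from the axis, towards the 5th white dot clockwise from the white off bar, which lies at the hot plate's -x side of the dial); axes as the hot plate's
- switch: fixed switch housing under the panel, unseen: holds the dial's bottom stop and the lock tooth; origin on the dial's axis, 16 mm above the table
- stem: the dial's push stem, unseen, moves down with the dial, does not turn; origin on its axis. The dial is locked (3 degrees of play) until pushed straight down 1.5 to 8.5 mm; the depth differs each time. Its solid bottom stop lies 1.2 mm below the unlocking depth. Return spring: 5 N to start, 0.3 N per mm more; at the stop the force rises steeply. Let go, it springs out and locks
- kettle: copper kettle, base diameter 140 mm, widest 160 mm, 0.5 to 0.8 kg, spout along its +x; origin at the centre of its underside. Fixed arched handle over the top in its x-z plane
- kettle_grip (a point): middle of the kettle's wooden handle bar: 150 mm above its underside, bar 18 mm thick, straight for 64 mm along the kettle's x; 27 mm free below the bar to the lid knob; axes as the kettle's
- spice_jar: amber glass jar with wooden cap, diameter 60 mm, 95 mm high; origin under its centre
- spoon: wooden spoon 220 mm long, lying along its x
- mug_a: blue ceramic mug, diameter 76 mm, 90 mm high; origin under its centre
- mug_b: terracotta mug, diameter 76 mm, 90 mm high; origin under its centre
- bottle_a: green wine bottle, diameter 74 mm, 300 mm high; origin under its centre
- bottle_b: dark red wine bottle, diameter 74 mm, 300 mm high; origin under its centre
- cork_bowl: white ceramic bowl, diameter 120 mm, 45 mm high; origin under its centre

How it is judged:
By the outcome, as a careful person would: the job done as asked, in the order asked, and still so for the second after the job is handed in, with the robot touching nothing.
It also fails if it takes over 72 s, if anything falls off the work surface, if the arm or the gripper's body presses on something with over 40 N, if the wrist force passes 120 N, or if a joint passes its speed limit or range.

## Robot

A 6-joint arm with a two-finger parallel gripper is mounted at the origin on the work surface. World frame = base frame: x ahead of the robot, y to its left, z up, the work surface at z = 0. Lengths are in mm, angles in rad, forces in N, time in s.
With the tool pointing down it reaches from about 350 to 1000 mm from the base axis. Payload 7.1 kg.
Tool frame: the origin (TCP) lies midway between the tips of the shut fingers; the grasp point (between the pads) lies 19 mm behind it; z points along the fingers, y is the line along which they close (so a half turn about z gives the same grasp; the last joint's range is limited). The gripper opens to 85 mm and grips with 20 to 120 N. Pads are 22 mm wide; open, the fingers measure 114 mm over their backs; the gripper's body (76 mm by 85 mm) begins 54 mm behind the grasp point. The pads swing forward as they close: fully open they stand 13 mm farther back than shut.
Start: joints at [1.105, 0.423, 1.63, -0, 1.089, -0.019], TCP at [270.019, 563.644, 231.319] pointing down, gripper open.
Joint ranges: [-3, 3], [-0.9, 2.11], [0.09, 2.58], [-1.31, 4.45], [0.11, 2.69], [-2.54, 2.54]. Speed limits (rad/s): [2.39, 2.39, 3.01, 3.14, 3.14, 3.14].

## Interface

Orientations are given as [roll, pitch, yaw] about the fixed x, y, z axes, in that order (R = Rz(yaw) Ry(pitch) Rx(roll)).
In Python, from plant import ctrl, cams, models gives the robot as it stands.
- The arm moves only by the shell command python3 -m crank 'ROWS' [OPENING] [FORCE]. ROWS is JSON, a list of rows, each a list of 4 numbers: the shift along the tool's x, y, z in m, then the turn about the tool's z in degrees. A call has 1 to 20 rows; each row shifts and turns the commanded pose from where the row before left it, along the tool's axes as they then stand; what a row does not reach is not made up. A row lasts 1/8 s, in which the tool goes at most 62.5 mm and 10.7 degrees, less where a joint would pass 70% of its speed; a pose out of reach is approached as far as the arm can. A call is refused whole if a number of a shift passes 0.0625 or a number of a turn 10.7, either way. A call with a gripper value outside its range is refused whole. OPENING is the opening in per cent of the stroke, from 0 (shut) to 100 (fully open), set as the call begins (- or left out, the last holds). The fingers move at their own pace and stop on an object; FORCE is the grip in N (left out, the last holds). Time passes only in rows, so rows that do not move let the fingers close. It gives the time, the measured TCP pose, the force, the opening and the grip force at its end, in the units of the state.
- ctrl.observe(): the state, without advancing time (a new reading comes with each control period).
- cams.snapshot(name): name is "scene" or "top" or "wrist"; returns a dict with "pixels" (420x560x3 uint8, red, green, blue), "range_z" (420x560 float32, mm along the optical axis (not along the pixel's ray), 0 where there is no reading), "fx", "fy", "cx", "cy" (pixels), "rvec" (rotation vector, rad) and "tvec" (3), from world to camera coordinates, as OpenCV has them. Camera axes: x right, y down, z forward; pixel columns grow to the right and rows downward; lengths in mm; the calibration is good to about 2 mm. A picture is of the moment at which its call begins.
- ctrl.hand_in(): hands the job in; it is judged then, once.
Trained networks look in a picture, given as the dict that the camera call returned (one of the last four; its "shot" number tells which), for a name from the list of things; names that differ only in an ending like _2 or _b are one class to them, and where a whole thing is asked for, a point or a joint stands for the part that bears it (a point fixed in the world has none). Each returns a list of dicts, best first, with "p" (0 to 1); they miss things now and then, are a little off and sometimes report something else, mostly with a low value. They report only what shows in the picture. A call takes as long as a camera call.
- models.silhouettes(picture, target): "mask" (420x560 bool, what is visible of it) and "box" ([left, top, right, bottom] in pixels, round what is visible of it).
The state is a dict: "time": time; "joint_pos": joint angles; "qvel": joint speeds; "effort": joint torques, N m; "eef_pos": TCP position; "eef_rot": TCP orientation; "force": force on the tool from outside, world axes, zero at the start; "torque": the same for the moment, N m; "width": finger opening in mm; "grasp_force": force on a finger pad.
Only numpy, scipy, OpenCV 4.12 (cv2) and the standard library are available. Lean on these libraries where they do the work, as an engineer would, in place of code of your own. Each camera call takes 0.05 s, during which the arm holds its last target. There are 200 camera calls.

## Working session

There is one attempt and no reset: what is moved stays moved. The work goes in short steps, Python scripts to look and compute and a shell command to move; the robot and the scene stay as the last step left them, time stands still between calls to the robot, and variables do not carry over. Pictures are saved under pics/ and viewed, at most 10 in all, crops included, and the job is handed in when it is done.

```bash
mkdir -p pics; cat > h.py <<'E'
import numpy as np, cv2
from plant import ctrl, cams, models
def world(s, mask=None):
    z=s["range_z"]; v,u=np.nonzero((z>0) if mask is None else (mask&(z>0)))
    d=z[v,u]; c=np.stack([(u-s["cx"])/s["fx"]*d,(v-s["cy"])/s["fy"]*d,d],1)
    R=cv2.Rodrigues(np.array(s["rvec"],float))[0]
    return (c-np.array(s["tvec"]).reshape(1,3))@R, u, v
def px(s,P):
    R=cv2.Rodrigues(np.array(s["rvec"],float))[0]
    return cv2.projectPoints(np.array(P,float).reshape(-1,1,3),np.array(s["rvec"],float),np.array(s["tvec"],float),np.array([[s["fx"],0,s["cx"]],[0,s["fy"],s["cy"]],[0,0,1.]]),None)[0].reshape(-1,2)
def save(s,n): cv2.imwrite("pics/"+n,s["pixels"][:,:,::-1])
E
python3 - <<'E'
from h import *
for n in("top","scene"):
    s=cams.snapshot(n); save(s,n+"0.png")
    for t in("hotplate","dial","kettle","kettle_grip","spice_jar","spoon","mug_a","bottle_a","cork_bowl"):
        for m in models.silhouettes(s,t)[:2]:
            P,u,v=world(s,m["mask"])
            if len(P): print(n,t,round(m["p"],2),m["box"],np.median(P,0).round(),P.min(0).round(),P.max(0).round())
print(ctrl.observe())
E
```

```text
top hotplate 0.65 [213.9, 113.4, 378.8, 246.2] [568. -76.  61.] [ 412. -289.   -6.] [762. 125. 109.]
top dial 0.69 [332.3, 174.4, 354.6, 193.9] [ 551. -188.   80.] [ 526. -215.   59.] [ 578. -164.  109.]
top dial 0.36 [399.5, 102.0, 460.1, 163.5] [ 652. -378.  188.] [ 628. -491.   -3.] [ 776. -353.  305.]
top kettle 0.86 [79.0, 183.9, 169.1, 251.3] [465. 308.  87.] [401. 238.  -5.] [571. 463. 165.]
top kettle 0.3 [116.5, 89.0, 174.4, 155.0] [669. 269. 190.] [646. 243.  -7.] [782. 377. 305.]
top kettle_grip 0.64 [79.9, 182.6, 172.6, 248.2] [465. 306.  88.] [401. 238.  -3.] [556. 426. 165.]
top spice_jar 0.77 [178.7, 251.6, 206.7, 280.5] [353. 169.  93.] [325. 145.  -5.] [393. 217. 101.]
top spoon 0.56 [307.6, 268.3, 396.4, 286.2] [ 335. -212.   13.] [ 313. -321.   -4.] [ 360. -109.   27.]
top mug_a 0.78 [422.2, 218.5, 473.4, 253.6] [ 431. -449.   39.] [ 389. -511.   -7.] [ 480. -400.   96.]
top mug_a 0.73 [334.6, 172.4, 357.7, 194.7] [ 550. -189.   80.] [ 526. -220.   57.] [ 576. -165.  109.]
top bottle_a 0.91 [403.1, 98.1, 462.7, 166.8] [ 652. -378.  188.] [ 628. -502.   -5.] [ 800. 
[... 1554 characters left out ...]
 54.]
{'time': 1.0, 'joint_pos': array([ 1.10497282e+00,  4.23113266e-01,  1.62993450e+00, -8.95257379e-06,
        1.08861602e+00, -1.89865699e-02]), 'qvel': array([ 1.36727337e-04, -7.01763693e-05,  2.44836888e-04, -3.81576511e-04,
        6.21846420e-04,  7.32836688e-04]), 'effort': array([ 5.90546705e-07, -5.57376838e+01, -2.82138366e+01, -8.55479698e-05,
        1.05343715e-03, -8.99346219e-06]), 'eef_pos': array([270.02425195, 563.61216427, 231.29719033]), 'eef_rot': array([-3.14152139e+00,  6.57968786e-06,  2.69475987e+00]), 'force': array([-0.03303346, -0.23691248, -0.49660605]), 'torque': array([ 0.03021138, -0.04989552, -0.02739439]), 'grasp_force': 0.0, 'width': 84.97555642543824}
```

View pics/top0.png

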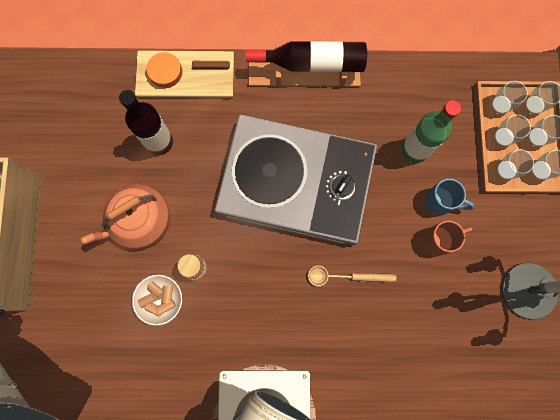

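View pics/scene0.png

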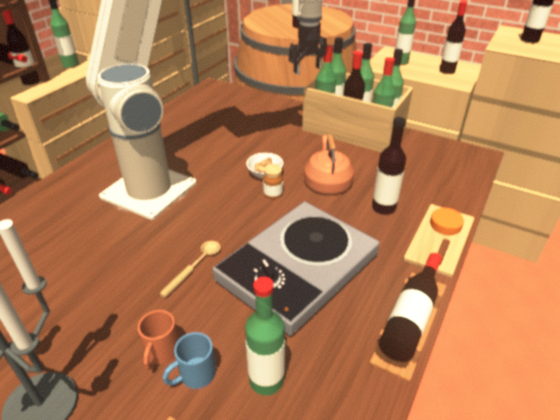

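The top view shows the kettle at about (137,217) with its spout to the lower left, the plate at (270,171), and the dial at (343,186). Next I'll fit the geometry.

```bash
python3 - <<'E'
from h import *
s=cams.snapshot("top")
P,u,v=world(s)
def inb(x0,x1,y0,y1,z0,z1): return (P[:,0]>x0)&(P[:,0]<x1)&(P[:,1]>y0)&(P[:,1]<y1)&(P[:,2]>z0)&(P[:,2]<z1)
Q=P[inb(400,780,-300,130,50,78)]
print("box",cv2.minAreaRect(Q[:,:2].astype(np.float32)), "z",np.percentile(Q[:,2],[10,50,90]))
C=P[inb(480,700,-100,110,66,78)]; print("plate",cv2.minEnclosingCircle(C[:,:2].astype(np.float32)),C[:,:2].mean(0),np.median(C[:,2]))
D=P[inb(500,600,-240,-140,86,120)]; print("bar",len(D),cv2.minAreaRect(D[:,:2].astype(np.float32)),np.percentile(D[:,2],[10,50,90]))
# kettle
K=P[inb(380,580,230,470,130,180)]; print("handle",len(K),cv2.minAreaRect(K[:,:2].astype(np.float32)),K[:,:2].mean(0),np.percentile(K[:,2],[10,50,90]))
K=P[inb(380,580,230,470,152,180)]; r=cv2.minAreaRect(K[:,:2].astype(np.float32));print("bar",len(K),r,cv2.boxPoints(r).round())
for z in(10,25,40,55,70,85,100,115):
  B=P[inb(380,580,230,470,z,z+15)]; print(z,len(B),B.min(0).round() if len(B) else 0,B.max(0).round()if len(B) else 0)
print("px",px(s,[[568,20,70],[550,-190,60]]))
z=cv2.resize(s["pixels"][150:220,305:385],None,fx=7,fy=7,interpolation=cv2.INTER_CUBIC); 
k=cv2.resize(s["pixels"][175:260,70:180],None,fx=6,fy=6,interpolation=cv2.INTER_CUBIC)
k=cv2.resize(k,(634,490)); o=np.hstack([z,k]); o=cv2.resize(o,(800,int(o.shape[0]*800/o.shape[1])));cv2.imwrite("pics/c.png",o[:,:,::-1])
E
```

```text
box ((577.31201171875, -77.91072082519531), (360.7332458496094, 261.1624450683594), 77.51152038574219) z [57.40365347 61.52951277 70.96876544]
plate ((592.5048217773438, -13.48082447052002), 120.96818542480469) [590.77309265  -9.66334794] 70.15826235364423
bar 116 ((551.5924682617188, -189.52078247070312), (17.316226959228516, 45.75975036621094), 63.5525016784668) [ 98.74778603 103.6708771  106.74548675]
handle 350 ((478.80352783203125, 318.3998107910156), (17.968921661376953, 121.82798767089844), 32.46757125854492) [479.20189984 316.05957769] [142.90808194 155.73889274 159.93072436]
bar 256 ((480.2401123046875, 316.1419982910156), (17.968921661376953, 88.14440155029297), 32.46757125854492) [[449. 349.]
 [496. 274.]
 [511. 284.]
 [464. 358.]]
10 37 [402. 239.  14.] [521. 307.  25.]
25 80 [401. 238.  25.] [529. 327.  40.]
40 226 [401. 238.  40.] [558. 396.  55.]
55 597 [403. 240.  55.] [557. 399.  70.]
70 655 [409. 249.  70.] [548. 409.  85.]
85 1494 [405. 256.  85.] [540. 428. 100.]
100 178 [407. 260. 100.] [517. 427. 114.]
115 33 [442. 259. 115.] [518. 376. 129.]
px [[257.01864933 179.0445417 ]
 [342.00411269 187.55703715]]
```

View pics/c.png

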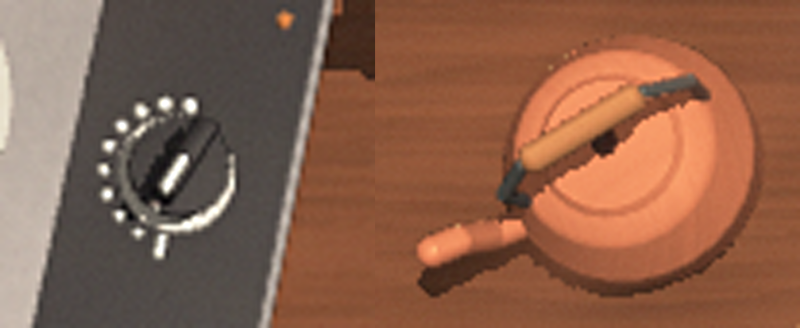

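```bash
cat >> h.py <<'E'
def delta(x,y,z,yaw=None):
    o=ctrl.observe(); p=o["eef_pos"]; a=o["eef_rot"][2]; d=np.array([x,y,z])-p
    X=np.array([np.cos(a),np.sin(a)]);Y=np.array([np.sin(a),-np.cos(a)])
    t=None if yaw is None else (np.degrees(a)-yaw+180)%360-180
    print("t",round(o["time"],2),"pos",p.round(1),np.degrees(o["eef_rot"]).round(1),"tool dx,dy,dz",(d[:2]@X).round(1),(d[:2]@Y).round(1),round(-d[2],1),"turn",t,"F",o["force"].round(1),"w",round(o["width"],1),round(o["grasp_force"],1))
def onplane(s,uv,z):
    R=cv2.Rodrigues(np.array(s["rvec"],float))[0]; c=-R.T@np.array(s["tvec"],float).ravel()
    uv=np.atleast_2d(uv); r=np.c_[(uv[:,0]-s["cx"])/s["fx"],(uv[:,1]-s["cy"])/s["fy"],np.ones(len(uv))]@R
    return c+r*((z-c[2])/r[:,2:])
E
python3 - <<'E'
from h import *
s=cams.snapshot("top")
g=s["pixels"].max(2)
n,l,st,ce=cv2.connectedComponentsWithStats((g<90).astype(np.uint8))
i=l[171,255] or l[190,270]; print(st[i],ce[i])
c,_=cv2.findContours((l==i).astype(np.uint8),cv2.RETR_EXTERNAL,cv2.CHAIN_APPROX_NONE)
c=max(c,key=len).reshape(-1,2); W=onplane(s,c,70); print("plate",cv2.fitEllipse(W[:,:2].astype(np.float32)))
o=np.array([577.3,-77.9]); 
R=cv2.Rodrigues(np.array(s["rvec"],float))[0]; print("cam",-R.T@np.array(s["tvec"]).ravel())
delta(479,317.5,231,122.5)
a=np.radians(-12.5); M=np.array([[np.cos(a),-np.sin(a)],[np.sin(a),np.cos(a)]])
print("dial in hp frame",M.T@(np.array([551,-189.5])-o), "y90 pt",o+M@[0,85])
E
```

```text
[ 235  138   68   66 3353] [268.32239785 169.91321205]
plate ((590.8240966796875, -8.380001068115234), (165.30613708496094, 166.2519073486328), 65.57466888427734)
cam [ 266.72233562  -27.91643173 1300.64501804]
t 1.1 pos [270.  563.6 231.3] [180.    0.  154.4] tool dx,dy,dz -294.8 -131.7 0.3 turn 31.900782203734707 F [ 0.5 -0.4  1. ] w 85.4 0.0
dial in hp frame [  -1.52192407 -114.64699624] y90 pt [595.69736718   5.08516061]
```

```bash
python3 -m crank '[[-0.05,-0.022,0,0],[-0.0625,-0.028,0,0],[-0.0625,-0.028,0,0],[-0.06,-0.027,0,0],[-0.04,-0.018,0,0],[-0.02,-0.009,0,0],[0,0,0,10.6],[0,0,0,10.6],[0,0,0,10.6],[0,0,0,0],[0,0,0,0]]' 100 40
python3 - <<'E'
from h import *
s=cams.snapshot("wrist"); save(s,"w1.png")
P,u,v=world(s); k=(np.abs(P[:,0]-479)<90)&(np.abs(P[:,1]-317)<90)&(P[:,2]>148)&(P[:,2]<170)
Q=P[k]; r=cv2.minAreaRect(Q[:,:2].astype(np.float32)); print(len(Q),r,np.percentile(Q[:,2],[5,50,95]))
print(cv2.boxPoints(r).round(1)); print(px(s,[[479,317.5,159],[479,317.5,0]]))
delta(479,317.5,131,122.5)
E
```

```text
time: 2.48
eef_pos: [469.1, 328.8, 231.4]
eef_rot: [3.142, -0.0, 2.143]
force: [-0.1, -0.7, -0.1]
width: 85.6
grasp_force: 0.0
3565 ((479.67120361328125, 319.9115905761719), (17.733121871948242, 95.44065856933594), 32.486087799072266) [152.38123645 157.99044241 160.02747265]
[[446.6 355.4]
 [497.8 274.9]
 [512.8 284.4]
 [461.5 364.9]]
[[282.09992261 240.72015567]
 [281.41034541 186.27376265]]
t 2.52 pos [469.2 328.8 231.3] [180.    0.  122.8] tool dx,dy,dz -14.9 2.1 100.3 turn 0.27349506099466225 F [-0.5  0.2  0.3] w 85.4 0.0
```

View pics/w1.png

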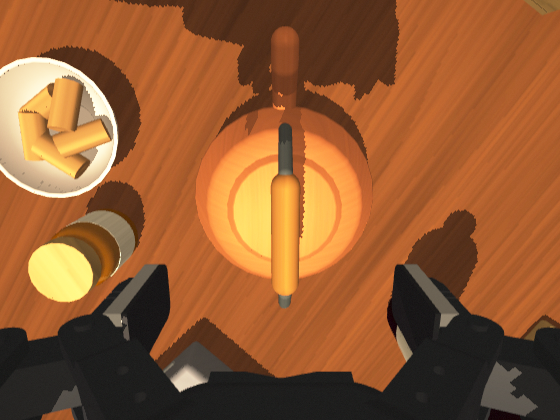

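The handle is aligned with the tool's x axis, with the bar middle at (285,236). I'll descend and grip.

```bash
python3 -m crank '[[-0.0145,0.0035,0,0],[0,0,0.03,0],[0,0,0.03,0],[0,0,0.025,0],[0,0,0.015,0],[0,0,0,0],[0,0,0,0]]' 100 40
python3 -m crank '[[0,0,0,0],[0,0,0,0],[0,0,0,0],[0,0,0,0],[0,0,0,0],[0,0,0,0],[0,0,0,0],[0,0,0,0]]' 0 50
```

```text
time: 3.4
eef_pos: [480.7, 318.7, 132.2]
eef_rot: [3.14, 0.0, 2.14]
force: [0.1, 0.4, 0.3]
width: 85.6
grasp_force: 0.0
time: 4.4
eef_pos: [479.5, 318.2, 131.4]
eef_rot: [-3.141, -0.0, 2.14]
force: [-3.7, -1.7, 6.3]
width: 16.6
grasp_force: 48.9
```

```bash
python3 -m crank '[[0,0,-0.004,0],[0,0,-0.01,0],[0,0,-0.02,0],[0,0,-0.025,0],[0,0,-0.025,0],[0,0,-0.016,0],[0,0,-0.005,0],[0,0,0,0],[0,0,0,0]]' 0 60
python3 - <<'E'
from h import *
s=cams.snapshot("scene"); s=cams.snapshot("wrist")
delta(591,-8.5,0)
m=models.silhouettes(s,"kettle")[:1]; P,u,v=world(s,m[0]["mask"]); print(m[0]["p"],m[0]["box"],P.min(0),P.max(0))
P,u,v=world(s); k=(np.abs(P[:,0]-479)<90)&(np.abs(P[:,1]-317)<90)&(P[:,2]>110)
save(s,"w2.png")
E
```

```text
time: 5.52
eef_pos: [479.4, 318.1, 235.3]
eef_rot: [-3.14, 0.0, 2.14]
force: [0.5, 0.3, -6.7]
width: 16.0
grasp_force: 58.9
t 5.62 pos [479.5 318.2 235.4] [-179.9    0.   122.6] tool dx,dy,dz -335.3 -82.1 235.4 turn None F [-0.5  0.9 -5.3] w 16.0 58.9
0.6 [150.2, 0.0, 407.4, 377.1] [367.70684438 102.21905021  -1.53189624] [633.18719231 459.15555034 311.31802252]
```

View pics/w2.png

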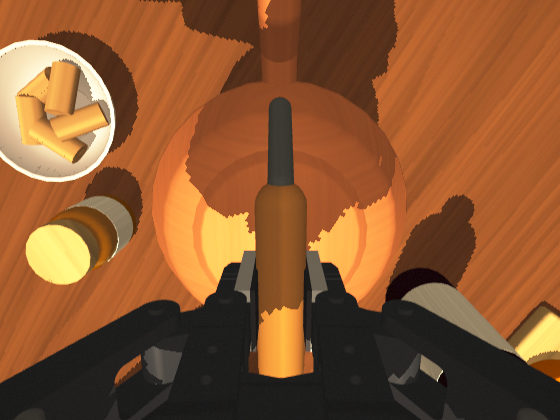

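The kettle is held level in the air. I'll carry it over the plate.

```bash
python3 -m crank '[[-0.006,-0.001,0,0],[-0.014,-0.003,0,0],[-0.022,-0.006,0,0],[-0.03,-0.008,0,0],[-0.034,-0.009,0,0],[-0.036,-0.01,0,0],[-0.036,-0.01,0,0],[-0.036,-0.01,0,0],[-0.034,-0.008,0,0],[-0.03,-0.007,0,0],[-0.025,-0.005,0,0],[-0.017,-0.003,0,0],[-0.01,-0.001,0,0],[-0.005,-0.001,0,0],[0,0,0,0],[0,0,0,0],[0,0,0,0]]'
python3 - <<'E'
from h import *
s=cams.snapshot("top"); delta(591,-8.5,201)
P,u,v=world(s); k=(np.abs(P[:,0]-591)<120)&(np.abs(P[:,1]+8)<120)&(P[:,2]>120)&(P[:,2]<175)
Q=P[k]
for b in ("kettle",):
  m=models.silhouettes(s,b)[0]; print(m["p"],m["box"])
print("z hist",[(z,Q[(Q[:,2]>z)&(Q[:,2]<z+10)][:,:2].min(0).round(),Q[(Q[:,2]>z)&(Q[:,2]<z+10)][:,:2].max(0).round()) for z in(140,150,160)])
E
```

```text
time: 7.8
eef_pos: [591.2, -7.4, 236.3]
eef_rot: [-3.141, -0.0, 2.141]
force: [0.7, 0.6, -6.9]
width: 16.4
grasp_force: 58.9
t 7.85 pos [591.2  -7.5 236.4] [180.   -0.  122.6] tool dx,dy,dz -0.8 -0.7 35.4 turn None F [ 1.1 -0.6 -6.8] w 16.6 58.9Traceback (most recent call last):
  File "<stdin>", line 6, in <module>
IndexError: list index out of range
```

```bash
python3 -m crank '[[-0.001,-0.001,0.006,0],[0,0,0.008,0],[0,0,0.008,0],[0,0,0.005,0],[0,0,0.003,0],[0,0,0.0015,0],[0,0,0,0],[0,0,0,0]]'
python3 -m crank '[[0,0,0.001,0],[0,0,0.001,0],[0,0,0,0]]'
```

```text
time: 8.9
eef_pos: [591.2, -9.3, 205.1]
eef_rot: [3.141, 0.0, 2.14]
force: [-0.1, -0.2, -6.3]
width: 16.1
grasp_force: 58.8
time: 9.28
eef_pos: [590.9, -9.3, 202.7]
eef_rot: [-3.141, -0.0, 2.14]
force: [-0.2, 0.0, -5.9]
width: 16.3
grasp_force: 58.8
```

```bash
python3 -m crank '[[0,0,0.001,0],[0,0,0,0]]';python3 - <<'E'
from h import *
s=cams.snapshot("scene"); o=cv2.resize(s["pixels"][120:340,200:400],(600,600*220//200)[:2],interpolation=cv2.INTER_CUBIC);cv2.imwrite("pics/s2.png",cv2.resize(o,(545,600))[:,:,::-1])
E
```

```text
time: 9.52
eef_pos: [591.1, -9.4, 202.0]
eef_rot: [-3.142, 0.0, 2.14]
force: [-1.1, -0.5, -3.2]
width: 16.5
grasp_force: 59.2
```

View pics/s2.png

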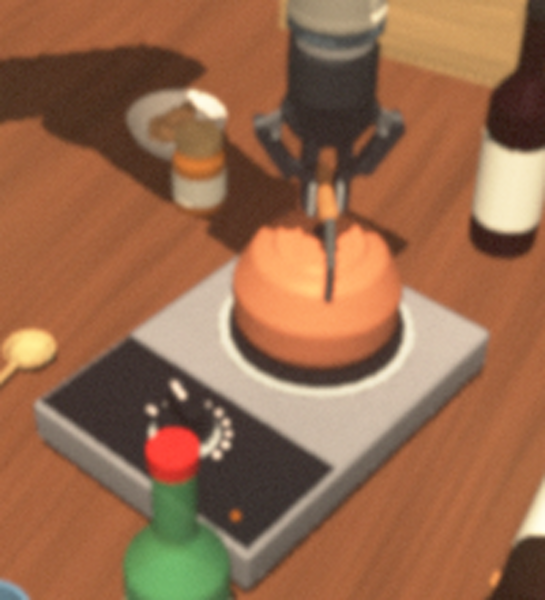

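The kettle is just touching and centred on the plate, with the plate rim visible all round. I'll ease it down and release.

```bash
python3 -m crank '[[0,0,0.0005,0],[0,0,0.0003,0],[0,0,0,0],[0,0,0,0]]'
python3 -m crank '[[0,0,0,0],[0,0,0,0],[0,0,0,0],[0,0,0,0]]' 35
python3 -m crank '[[0,0,0,0],[0,0,0,0],[0,0,0,0],[0,0,0,0]]' 100
```

```text
time: 10.07
eef_pos: [591.2, -9.6, 201.9]
eef_rot: [3.141, 0.001, 2.14]
force: [-3.7, -2.2, 5.2]
width: 15.9
grasp_force: 60.1
time: 10.58
eef_pos: [591.2, -9.2, 201.0]
eef_rot: [3.141, 0.0, 2.14]
force: [-0.0, -0.1, 0.1]
width: 29.9
grasp_force: 0.0
time: 11.08
eef_pos: [591.0, -9.3, 201.0]
eef_rot: [-3.142, 0.0, 2.14]
force: [-1.4, 0.0, 0.0]
width: 85.8
grasp_force: 0.0
```

```bash
python3 -m crank '[[0,0,-0.01,0],[0,0,-0.03,0],[0,0,-0.04,0],[0,0,0,-10],[0,0,0,-10],[0,0,0,-5],[0,0,0,0],[0,0,0,0]]' 100
python3 - <<'E'
from h import *
delta(551,-189.5,250,147.5)
s=cams.snapshot("top")
for t in("kettle",):
  for m in models.silhouettes(s,t)[:2]: print(m["p"],m["box"])
E
```

```text
time: 12.08
eef_pos: [591.1, -9.3, 281.4]
eef_rot: [3.141, 0.0, 2.574]
force: [0.3, -0.1, -0.6]
width: 85.4
grasp_force: 0.0
t 12.07 pos [591.1  -9.3 281.4] [180.    0.  147.5] tool dx,dy,dz -63.0 -173.5 31.4 turn -0.0025383530165470347 F [ 0.3 -0.1 -0.6] w 85.4 0.0
```

```bash
python3 -m crank '[[-0.01,-0.025,0,0],[-0.017,-0.047,0,0],[-0.018,-0.05,0,0],[-0.012,-0.035,0,0],[-0.006,-0.016,0.01,0],[0,0,0.02,0],[0,0,0,0],[0,0,0,0]]' 50
python3 - <<'E'
from h import *
s=cams.snapshot("wrist"); save(s,"w3.png")
P,u,v=world(s); k=(np.hypot(P[:,0]-551,P[:,1]+189.5)<45)&(P[:,2]>97)&(P[:,2]<115)
Q=P[k]; r=cv2.minAreaRect(Q[:,:2].astype(np.float32)); print(len(Q),r,np.median(Q,0),Q.mean(0))
k=(np.hypot(P[:,0]-551,P[:,1]+189.5)<45)&(P[:,2]>72)&(P[:,2]<110); Q=P[k]; print(cv2.minEnclosingCircle(Q[:,:2].astype(np.float32)))
delta(551,-189.5,82,147.5)
s=cams.snapshot("top")
P,u,v=world(s)
for z in (90,105,120,135):
  k=(np.hypot(P[:,0]-591,P[:,1]+8)<120)&(P[:,2]>z)&(P[:,2]<z+15); print(z,P[k].min(0).round(),P[k].max(0).round())
print(s["pixels"].shape)
E
```

```text
time: 13.18
eef_pos: [551.9, -188.6, 251.2]
eef_rot: [3.141, -0.0, 2.577]
force: [0.2, 0.6, 0.1]
width: 42.7
grasp_force: 0.0
961 ((552.0186157226562, -189.0233154296875), (13.579371452331543, 45.744415283203125), 57.39188003540039) [ 550.64373396 -188.61491061  104.41493061] [ 550.97319704 -188.6169801   104.23892743]
((551.9613037109375, -189.30809020996094), 26.8851261138916)
t 13.22 pos [ 552.1 -188.7  251.6] [180.    0.  147.6] tool dx,dy,dz 0.5 -1.2 169.6 turn 0.13983843146988306 F [0.5 0.4 0.1] w 42.7 0.0
90 [511. -84.  90.] [563.  50. 105.]
105 [511. -88. 105.] [630.  68. 120.]
120 [512. -88. 120.] [668.  71. 135.]
135 [517. -83. 135.] [661.  74. 150.]
(420, 560, 3)
```

View pics/w3.png

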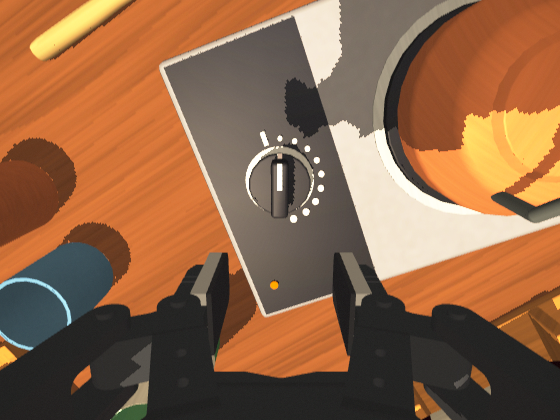

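The pointer sits at dot 1 (280,139), next to the off bar at (264,138), so it needs four clicks, or 80° clockwise. I'll descend onto the grip bar.

```bash
python3 -m crank '[[0,0,0.02,0],[0,0,0.04,0],[0,0,0.04,0],[0,0,0.035,0],[0,0,0.02,0],[0,0,0.01,0],[0,0,0.003,0],[0,0,0,0],[0,0,0,0]]' 50 30
python3 -m crank '[[0,0,0,0],[0,0,0,0],[0,0,0,0],[0,0,0,0],[0,0,0,0],[0,0,0,0]]' 0 30; python3 -c "
from h import *;delta(552,-189.1,82,147.4);print(ctrl.observe()['torque'])"
```

```text
time: 14.4
eef_pos: [552.1, -189.3, 83.9]
eef_rot: [3.141, 0.002, 2.576]
force: [0.9, -0.4, -0.5]
width: 42.5
grasp_force: 0.0
time: 15.15
eef_pos: [551.7, -189.5, 83.3]
eef_rot: [-3.141, 0.001, 2.576]
force: [-1.8, -2.5, 5.0]
width: 13.4
grasp_force: 33.4
t 15.15 pos [ 551.7 -189.5   83.3] [-180.     0.   147.6] tool dx,dy,dz -0.1 0.5 1.3 turn 0.1985908925887827 F [-1.8 -2.5  5. ] w 13.4 33.4
[-0.35911839  0.31816022  0.04015124]
```

```bash
f(){ grep -E 'eef_pos|force: \[' | tr '\n' ' '; echo; }
python3 -m crank '[[0,0,0.0005,0],[0,0,0,0],[0,0,0,0]]'|f
python3 -m crank '[[0,0,0.0005,0],[0,0,0,0],[0,0,0,0]]'|f
python3 -m crank '[[0,0,0.0004,0],[0,0,0,0],[0,0,0,0]]'|f
python3 -c "
from h import *;o=ctrl.observe();print(o['torque'],o['eef_pos'])"
```

```text
eef_pos: [551.7, -189.4, 82.8] force: [-1.7, -2.1, 4.9] 
eef_pos: [551.7, -189.4, 82.3] force: [-1.6, -1.3, 5.4] 
eef_pos: [551.7, -189.4, 82.0] force: [-1.5, -1.0, 5.7] 
[-0.37474791  0.28243835 -0.02306792] [ 551.66573913 -189.4475589    81.95396097]
```

```bash
f(){ grep -E 'eef_pos|force: \[' | tr '\n' ' '; echo; }
python3 -m crank '[[0,0,0.0004,0],[0,0,0,0],[0,0,0,0]]'|f
python3 -m crank '[[0,0,0.0004,0],[0,0,0,0],[0,0,0,0]]'|f
python3 -m crank '[[0,0,0.0004,0],[0,0,0,0],[0,0,0,0]]'|f
```

```text
eef_pos: [551.7, -189.5, 81.6] force: [-2.2, -1.6, 6.3] 
eef_pos: [551.7, -189.4, 81.2] force: [-2.4, -1.4, 5.8] 
eef_pos: [551.7, -189.4, 80.8] force: [-2.3, -1.0, 6.2]
```

```bash
f(){ grep -E 'eef_pos|force: \[' | tr '\n' ' '; echo; }
python3 -m crank '[[0,0,0.0004,0],[0,0,0,0],[0,0,0,0]]'|f
python3 -m crank '[[0,0,0.0004,0],[0,0,0,0],[0,0,0,0]]'|f
python3 -m crank '[[0,0,0.0004,0],[0,0,0,0],[0,0,0,0]]'|f
```

```text
eef_pos: [551.7, -189.5, 80.4] force: [-1.8, -2.9, 6.6] 
eef_pos: [551.7, -189.4, 80.0] force: [-1.8, -2.0, 7.0] 
eef_pos: [551.8, -189.5, 79.9] force: [-2.4, -0.8, 8.8]
```

```bash
f(){ grep -E 'eef_pos|force: \[' | tr '\n' ' '; echo; }
python3 -m crank '[[0,0,0,0],[0,0,0,0]]'|f
python3 -m crank '[[0,0,0.0002,0],[0,0,0,0],[0,0,0,0]]'|f
```

```text
eef_pos: [551.8, -189.5, 79.9] force: [-3.4, -1.7, 8.7] 
eef_pos: [551.8, -189.5, 79.9] force: [-4.0, -1.3, 10.1]
```

The bottom stop is felt lightly at z≈79.9. I'll back off 0.6 mm, into the middle of the free band, and try a turn.

```bash
f(){ grep -E 'eef_pos|eef_rot|force: \[' | tr '\n' ' '; python3 -c "
from h import *;print('tz',ctrl.observe()['torque'][2].round(3),ctrl.observe()['width'].round(1))"; }
python3 -m crank '[[0,0,-0.0009,0],[0,0,0,0],[0,0,0,0]]'|f
python3 -m crank '[[0,0,0,2.5],[0,0,0,2.5],[0,0,0,0]]'|f

```

```text
eef_pos: [551.7, -189.4, 80.3] eef_rot: [-3.141, 0.001, 2.576] force: [-1.3, -2.6, 5.2] eef_pos: [551.7, -189.4, 80.3] eef_rot: [-3.141, 0.001, 2.489] force: [-2.3, -1.9, 7.1] Traceback (most recent call last):
  File "<string>", line 2, in <module>
    from h import *;print('tz',ctrl.observe()['torque'][2].round(3),ctrl.observe()['width'].round(1))
                                                                    ^^^^^^^^^^^^^^^^^^^^^^^^^^^^^
AttributeError: 'float' object has no attribute 'round'
Traceback (most recent call last):
AttributeError: 'float' object has no attribute 'round'
```

```bash
cat > st.sh <<'E'
grep -E 'eef_pos|eef_rot|force: \[' | tr '\n' ' '; python3 -c "
from h import *;o=ctrl.observe();print('t',o['torque'],'w',o['width'],o['grasp_force'],np.degrees(o['eef_rot'][2]))"
E
python3 -m crank '[[0,0,0,0]]'|bash st.sh
python3 -m crank '[[0,0,0,2.5],[0,0,0,2.5],[0,0,0,0]]'|bash st.sh
```

```text
eef_pos: [551.7, -189.4, 80.3] eef_rot: [-3.141, 0.001, 2.49] force: [-1.7, -1.5, 6.4] t [-0.33274173  0.34997097  0.21087667] w 12.9360525518385 33.53063464164734 142.6398219679947
eef_pos: [551.6, -189.5, 80.3] eef_rot: [-3.141, 0.001, 2.401] force: [-2.1, -2.8, 5.8] t [-0.47902967  0.43543625  0.0123727 ] w 13.482483818433636 33.49329650402069 137.58089347242318
```

The dial is free: the detent torque peaked at 0.21 N m and then fell. I'll continue to 80°.

```bash
python3 -m crank '[[0,0,0,5],[0,0,0,5],[0,0,0,5],[0,0,0,5],[0,0,0,0]]'|bash st.sh
python3 -m crank '[[0,0,0,5],[0,0,0,5],[0,0,0,5],[0,0,0,5],[0,0,0,0]]'|bash st.sh
```

```text
eef_pos: [551.5, -189.6, 80.2] eef_rot: [-3.141, 0.001, 2.052] force: [-1.8, -3.0, 5.9] t [-0.56049935  0.47043816  0.04621786] w 13.381711479064029 33.5274875164032 117.55838100951149
eef_pos: [551.3, -189.6, 80.2] eef_rot: [-3.141, 0.001, 1.703] force: [-4.0, -3.0, 5.9] t [-0.65564495  0.55988559 -0.05351132] w 12.943948015301137 33.51688742637634 97.55505977987274
```

```bash
python3 -m crank '[[0,0,0,5],[0,0,0,5],[0,0,0,5],[0,0,0,5],[0,0,0,0]]'|bash st.sh
python3 -m crank '[[0,0,0,5],[0,0,0,5],[0,0,0,0],[0,0,0,0]]'|bash st.sh
```

```text
eef_pos: [551.1, -189.7, 80.1] eef_rot: [-3.141, 0.001, 1.354] force: [-3.9, -3.6, 5.8] t [-0.66908559  0.68165322  0.13539352] w 13.395722572127342 33.50261628627777 77.57039378401811
eef_pos: [551.0, -189.6, 80.1] eef_rot: [-3.141, 0.001, 1.18] force: [-3.5, -3.6, 6.6] t [-0.71954499  0.78757731 -0.01334904] w 13.468919494256452 33.506818413734436 67.60627180662156
```

```bash
python3 -m crank '[[0,0,-0.001,0],[0,0,-0.001,0],[0,0,-0.001,0],[0,0,0,0]]'|bash st.sh
python3 -m crank '[[0,0,0,0],[0,0,0,0],[0,0,0,0]]' 50|bash st.sh
python3 -m crank '[[0,0,-0.01,0],[0,0,-0.03,0],[0,0,-0.05,0],[0,0,-0.05,0],[0,0,-0.03,0],[0,0,0,0],[0,0,0,0]]'|bash st.sh
python3 - <<'E'
from h import *
s=cams.snapshot("wrist"); save(s,"w4.png")
P,u,v=world(s); k=(np.hypot(P[:,0]-552,P[:,1]+189.3)<45)&(P[:,2]>97)&(P[:,2]<115)
Q=P[k]; r=cv2.minAreaRect(Q[:,:2].astype(np.float32)); print(len(Q),r,np.median(Q[:,2]))
s=cams.snapshot("top")
for t in("kettle","hotplate"):
  for m in models.silhouettes(s,t)[:1]: print(m["p"],m["box"])
E
```

```text
eef_pos: [551.0, -189.7, 83.1] eef_rot: [-3.141, 0.001, 1.18] force: [-3.7, -3.6, 5.1] t [-0.75490896  0.69275311 -0.00124093] w 13.106442273920123 33.38835597038269 67.60611355825057
eef_pos: [551.5, -188.9, 82.7] eef_rot: [-3.141, -0.0, 1.18] force: [0.2, -0.3, -0.4] t [ 0.02266673 -0.05128495  0.01640951] w 42.32524023347804 0.0 67.60736268789907
eef_pos: [551.0, -188.9, 252.5] eef_rot: [-3.141, 0.0, 1.18] force: [-0.3, -1.0, -1.1] t [ 0.00398399  0.03519721 -0.0530309 ] w 42.63451200165238 0.0 67.60293079216305
980 ((552.609130859375, -188.76602172851562), (45.347198486328125, 13.87891674041748), 67.92367553710938) 104.37841989051292
0.71 [218.7, 134.3, 304.6, 201.2]
0.76 [213.4, 114.2, 334.1, 235.2]
```

View pics/w4.png

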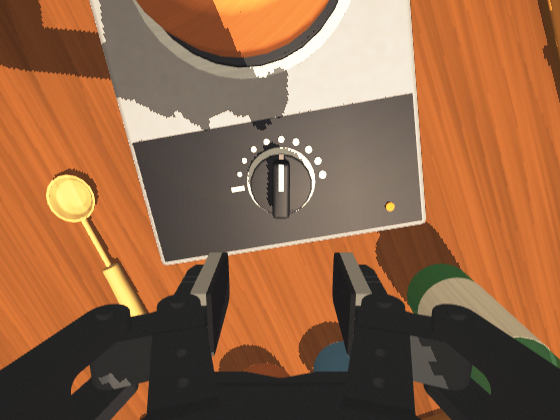

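The pointer is at the fifth dot (281,139) and the bar top is at 104.4 mm, so the dial has sprung out and locked. Last check is the kettle position, then hand in.

```bash
python3 - <<'E'
from h import *
s=cams.snapshot("top")
P,u,v=world(s); k=(np.hypot(P[:,0]-591,P[:,1]+8)<130)&(P[:,2]>218)&(P[:,2]<240)
Q=P[k]; print("handle",len(Q),cv2.minAreaRect(Q[:,:2].astype(np.float32)),np.percentile(Q[:,2],[50,95]))
k=(np.hypot(P[:,0]-591,P[:,1]+8)<130)&(P[:,2]>105)&(P[:,2]<140);print(P[k].min(0),P[k].max(0))
print(ctrl.observe()["time"]); print(ctrl.hand_in())
E
```

```text
handle 313 ((590.4064331054688, -9.694995880126953), (18.1466064453125, 93.9337387084961), 32.67804718017578) [226.91506163 231.17511894]
[511.16704489 -88.34983285 105.54526523] [668.75761196  70.66232345 139.96680555]
24.775
the job is handed in; nothing more can be done
None
```

The kettle stands released and centred on the black plate, and the dial is sprung out and locked at 5; I handed the job in at about 25 s, with no verdict returned.

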